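# Slide a large nut into the nest under a gauge head

## Task

Slide the big steel hexagon nut along the plate of the gauging station until it drops into the shallow round nest under the blue gauge head and lies flat in it, ready to be measured. Push it along, do not lift it off the plate; do not bump the gauge head, and leave the setting ring beside the column where it is. Then take the hand away.

Things in the scene. Friction and masses are not known exactly. Their poses are not given: they have to be found in the camera images.
- station: Fixed bright metal gauging station: a flat plate, no rim, top 24 mm above the granite. Origin on the granite under the nest's centre, z up. In its axes the plate spans x -75 to 75, y -75 to 225 mm; behind it a pad of the same height (x 75 to 145, y -75 to 110 mm) carries a column 26 mm across (foot 48 mm across, 12 mm high) at x 105, y -30 mm, 224 mm high.
- nest (a point): Centre of the nest's floor (lined blue), 15 mm above the granite. The nest is round, 88 mm across and 9 mm deep, straight below the gauge head. The nut first dips its leading edge into it; push on (under 20 N) until its trailing edge drops in too and it lies level.
- gauge_head: Fixed blue gauge head over the nest; origin and axes as the station's. Housing x and y -32 to 32, z 89 to 159 mm, so 65 mm clear above the plate; probe 14 mm across down to z 74 at its centre; arm back to the column at y -52 to -5, z 122 to 156 mm. An upright hand pushing the nut home would hit the housing: tilt the tool 35 to 40 degrees, its body leaning away from the head.
- nut: Loose steel hexagon nut, 65 mm across flats, 75 mm across corners, 34 mm high, bore 37 mm, about 0.6 kg, lying flat on the plate, 100 to 160 mm to the station's +y side of the nest. Origin at the centre of its underside, z up. A push of 2 to 6 N slides it. Its underside is 24 mm above the granite on the plate, 15 mm when seated in the nest.
- setting_ring: Loose bright setting ring, 52 mm across, 18 mm high, lying on the pad next to the column. Origin at the centre of its underside. To be left alone.
There are look-alikes about, which are no part of the job. Leave any black or turquoise look-alike of the nut alone.

How it is judged:
By the outcome, as a careful person would: the job done as asked, in the order asked, and still so for the second after the job is handed in, with the robot touching nothing.
It also fails if it takes over 51 s, if anything falls off the work surface, if the arm or the gripper's body presses on something with over 40 N, if the wrist force passes 120 N, or if a joint passes its speed limit or range.

## Robot

A 6-joint arm with a two-finger parallel gripper is mounted at the origin on a cart in front of the work surface, level with it; the furniture and walls round the work are solid. World frame = base frame: x ahead of the robot, y to its left, z up, the work surface at z = 0. Lengths are in m, angles in rad, forces in N, time in s.
With the tool pointing down it reaches from about 0.4 to 0.825 m from the base axis. Payload 7 kg.
Tool frame: the origin (TCP) lies midway between the tips of the shut fingers; the grasp point (between the pads) lies 19 mm behind it; y points along the fingers, z is the direction in which the jaws open and shut, and the axes are right-handed (so a half turn about y gives the same grasp; the last joint's range is limited). The gripper opens to 88 mm and grips with 3 to 60 N. Pads are 19 mm wide; open, the fingers measure 130 mm over their backs; the gripper's body (78 mm by 193 mm) begins 47 mm behind the grasp point.
Start: joints at [1.61, 0.359, 0.012, 0, -1.224, -0.288], TCP at [0.166, 0.654, 0.191] pointing down, gripper open.
Joint ranges: [-3.07, 3.07], [-1.43, 2.12], [-1.02, 1.25], [-3.03, 1.67], [-3.05, -0], [-3.03, 3.03]. Speed limits (rad/s): [2.39, 2.39, 3.01, 3.14, 3.14, 3.14].

## Interface

Orientations are given as [roll, pitch, yaw] about the fixed x, y, z axes, in that order (R = Rz(yaw) Ry(pitch) Rx(roll)).
In Python, from station import arm gives the robot as it stands.
- The arm moves only by the tool move_arm, never from a script. Its argument "deltas" is a list of rows, each an object with "dp": the shift along the tool's x, y, z in mm, a list of three; "rotation": the turn, a rotation vector about the tool's x, y, z in degrees, a list of three. A call has 1 to 5 rows; each row shifts and turns the pose as measured when the row begins, along the tool's axes as they then stand; what a row does not reach is not made up. A row lasts 1/12 s, in which the tool goes at most 41.7 mm and 7.16 degrees, less where a joint would pass 70% of its speed; a pose out of reach is approached as far as the arm can. A call is refused whole if a number of a shift passes 41.7 or a number of a turn 7.16, either way. A call with a gripper value outside its range is refused whole. "jaw" is the closure in counts, from 0 (fully open) to 255 (shut), set as the call begins (left out, the last holds). The fingers move at their own pace and stop on an object; "squeeze" is the grip in N (left out, the last holds). Time passes only in rows, so rows that do not move let the fingers close. It gives the time, the measured TCP pose, the force and the opening at its end, in the units of the state.
- arm.get_state(): the state, without advancing time (a new reading comes with each control period).
- arm.grab_frame(name): name is "side" or "top"; returns a dict with "pixels" (480x640x3 uint8, red, green, blue), "z_map" (480x640 float32, m along the optical axis (not along the pixel's ray), 0 where there is no reading), "fx", "fy", "cx", "cy" (pixels), "cam_to_world" (4x4, takes a point from camera to world coordinates). Camera axes: x right, y down, z forward; pixel columns grow to the right and rows downward; lengths in m; the calibration is good to about 2 mm. A picture is of the moment at which its call begins.
- arm.job_done(): hands the job in, once; it reports no verdict.
The state is a dict: "t": time; "q": joint angles; "qd": joint speeds; "joint_efforts": joint torques, N m; "eef_pos": TCP position; "ee_rot": TCP orientation; "force": force on the tool from outside, world axes, zero at the start; "moment": the same for the moment, N m; "width": finger opening in m.
Only numpy, scipy, OpenCV 4.12 (cv2) and the standard library are available. Lean on these libraries where they do the work, as an engineer would, in place of code of your own. Each camera call takes 0.05 s, during which the arm holds its last target.

## Working session

There is one attempt and no reset: what is moved stays moved. The work goes in short steps, Python scripts to look and compute and a tool call to move; the robot and the scene stay as the last step left them, time stands still between calls to the robot, and variables do not carry over. Pictures are saved under pics/ and viewed, and the job is handed in when it is done.

Besides the shell and the picture viewer there is one more tool, called after "Emit:" as name(argument=value, ...) on one line, values as JSON. move_arm: Moves the arm, as the interface text tells. Its arguments: {"type":"object","properties":{"deltas":{"type":"array","items":{"type":"object","properties":{"dp":{"type":"array","items":{"type":"number"}},"rotation":{"type":"array","items":{"type":"number"}}}}},"jaw":{"type":"number"},"squeeze":{"type":"number"}},"required":["deltas"]}

```bash
mkdir -p pics; ls; cat > h.py <<'E'
import numpy as np, cv2
from station import arm
def snap(n,f):
    d=arm.grab_frame(n); cv2.imwrite(f'pics/{f}.png',d['pixels'][:,:,::-1]); np.savez(f'{f}.npz',**d); return d
def ray(d,u,v,z):
    T=np.array(d['cam_to_world']); r=T[:3,:3]@np.array([(u-d['cx'])/d['fx'],(v-d['cy'])/d['fy'],1]); o=T[:3,3]
    return o+r*(z-o[2])/r[2]
def pt(d,u,v):
    z=d['z_map'][v,u]; T=np.array(d['cam_to_world'])
    return (T@np.array([(u-d['cx'])/d['fx']*z,(v-d['cy'])/d['fy']*z,z,1]))[:3]
E
python3 - <<'E'
from h import *
print(arm.get_state())
for n in('side','top'):
    d=snap(n,n+'0'); print(n,d['fx'],d['cx'],d['cy'],np.round(d['cam_to_world'],3))
E
```

```text
pics
{'t': 0.0, 'q': array([ 1.61007258e+00,  3.59387207e-01,  1.10851121e-02, -3.20820767e-04,
       -1.22407057e+00, -2.88071898e-01]), 'qd': array([ 1.19966425e-04, -1.00149747e-04, -7.83016844e-04,  4.49170150e-04,
        1.59047273e-05, -1.83602567e-03]), 'joint_efforts': array([-1.03747429e-04, -5.82715166e+01,  2.93062019e+01,  6.99736163e+00,
        6.87495005e-03, -1.51219219e-04]), 'eef_pos': array([0.16613506, 0.6537005 , 0.19023922]), 'ee_rot': array([-1.56919925e+00,  1.58718299e-04,  2.89268788e+00]), 'force': array([ 0.35201412, -0.01808325,  0.1910504 ]), 'moment': array([ 0.00368774, -0.01039274,  0.00125805]), 'width': 0.08744864578116779}
side 438.9935391523254 324.48025970109 232.99782165867887 [[-0.136 -0.622  0.771 -0.067]
 [-0.99   0.067 -0.12  -0.034]
 [ 0.023 -0.78  -0.625  0.601]
 [ 0.     0.     0.     1.   ]]
top 502.4254382211304 312.03217918540895 238.97763397314642 [[-0.378 -0.863  0.334  0.316]
 [-0.926  0.35  -0.145  0.002]
 [ 0.008 -0.364 -0.931  0.847]
 [ 0.     0.     0.     1.   ]]
```

View pics/side0.png

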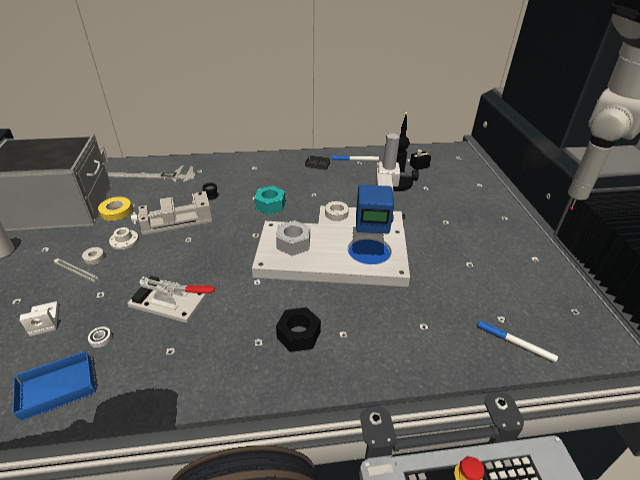

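View pics/top0.png

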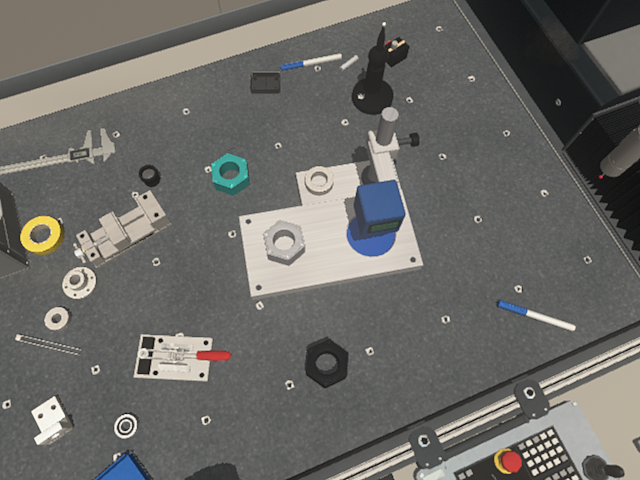

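```bash
cat > meas.py <<'E'
from h import *
def cloud(d):
    z=d['z_map'].astype(float); v,u=np.mgrid[:480,:640]
    P=np.stack([(u-d['cx'])/d['fx']*z,(v-d['cy'])/d['fy']*z,z],-1); T=np.array(d['cam_to_world'])
    W=P@T[:3,:3].T+T[:3,3]; W[z==0]=np.nan; return W
def analyse(n,f):
    d=dict(np.load(f+'.npz')); W=cloud(d); hsv=cv2.cvtColor(d['pixels'],cv2.COLOR_RGB2HSV)
    blue=(cv2.inRange(hsv,(100,120,60),(130,255,255))>0)
    roi=np.zeros((480,640),bool)
    if n=='top': roi[150:310,225:430]=1
    else: roi[180:300,245:420]=1
    Z=W[...,2]
    m=roi&blue&(Z<.035); print(n,'nest blue px',m.sum(),'z med',np.median(Z[m]))
    c=max(cv2.findContours(m.astype(np.uint8),0,2)[0],key=cv2.contourArea)
    pp=np.array([ray(d,u,v,.015)[:2] for u,v in c[:,0]])
    np.save(n+'_nest.npy',pp)
    print(' nest bbox',pp.min(0),pp.max(0))
    m=roi&(Z>.016)&(Z<.032)&~blue; 
    print(' plate z',np.median(Z[m]))
    c=max(cv2.findContours(m.astype(np.uint8),0,2)[0],key=cv2.contourArea)
    pp=np.array([ray(d,u,v,.024)[:2] for u,v in c[:,0]]); np.save(n+'_plate.npy',pp)
    m=roi&(Z>.05)&(Z<.066)&~blue
    if n=='top': m[:,345:]=0
    else: m[:,325:]=0
    zt=np.median(Z[m]); c=max(cv2.findContours(m.astype(np.uint8),0,2)[0],key=cv2.contourArea)
    pp=np.array([ray(d,u,v,zt)[:2] for u,v in c[:,0]],np.float32)
    h=cv2.convexHull(pp)
    ctr,r=cv2.minEnclosingCircle(pp); M=cv2.moments(h); print(' nut top z',zt,'encl',ctr,r,'centroid',M['m10']/M['m00'],M['m01']/M['m00'],'area',M['m00'],'exp',.8660*.065**2)
    ap=cv2.approxPolyDP(h,.006,True)[:,0]; print(' corners',np.round(ap,4).tolist())
    hh=h[:,0]-np.array(ctr); 
    # hexagon orientation: widths by direction
    th=np.radians(np.arange(0,180,1)); w=[np.ptp(hh@[np.cos(t),np.sin(t)]) for t in th]
    s=sum(np.array(w)*np.exp(6j*th)); print(' flat-normal dir deg (mod60)',(np.degrees(np.angle(-s))/6)%60,'minw',min(w),'maxw',max(w))
if __name__=='__main__':
    for n in('top','side'): analyse(n,n+'0')
    for n in('top','side'):
        pp=np.load(n+'_plate.npy').astype(np.float32)
        h=cv2.convexHull(pp); print(n,np.round(cv2.approxPolyDP(h,.008,True)[:,0],4).tolist())
E
python3 meas.py
```

```text
top nest blue px 726 z med 0.015584434087392185
 nest bbox [ 0.54239017 -0.26679125] [ 0.61383077 -0.18593956]
 plate z 0.02392489237784956
 nut top z 0.0574431082430224 encl (0.6146568655967712, -0.07555047422647476) 0.038016919046640396 centroid 0.6151203921658522 -0.07674013333057282 area 0.0037388932613975356 exp 0.0036588500000000004
 corners [[0.6521000266075134, -0.08169999718666077], [0.6409000158309937, -0.050200000405311584], [0.6051999926567078, -0.042399998754262924], [0.5773000121116638, -0.06909999996423721], [0.5885999798774719, -0.10220000147819519], [0.6305999755859375, -0.10989999771118164]]
 flat-normal dir deg (mod60) 19.067847331207698 minw 0.06456499235176455 maxw 0.07583069839391215
side nest blue px 777 z med 0.016583772330493907
 nest bbox [ 0.55104834 -0.26961715] [ 0.62525291 -0.18694295]
 plate z 0.024745197694522825
 nut top z 0.05778881594396151 encl (0.6131284236907959, -0.07762560248374939) 0.04001868516206741 centroid 0.6130481648049494 -0.07711734440936831 area 0.0041233920717184125 exp 0.0036588500000000004
 corners [[0.6520000100135803, -0.08669999986886978], [0.6421999931335449, -0.05139999836683273], [0.5982000231742859, -0.04309999942779541], [0.5742999911308289, -0.06849999725818634], [0.5853999853134155, -0.10429999977350235], [0.6291999816894531, -0.11100000143051147]]
 flat-normal dir deg (mod60) 19.9958167337755 minw 0.06487734518378208 maxw 0.07983712560675937
top [[0.7034000158309937, -0.326200008392334], [0.7451000213623047, -0.14900000393390656], [0.6998000144958496, -0.023399999365210533], [0.5532000064849854, 0.006500000134110451], [0.49559998512268066, -0.28619998693466187]]
side [[0.7002000212669373, -0.023000000044703484], [0.5489000082015991, 0.006099999882280827], [0.489300012588501, -0.28349998593330383], [0.7092000246047974, -0.3294000029563904], [0.7473999857902527, -0.15150000154972076]]
```

```bash
python3 - <<'E'
from meas import *
A=[cloud(dict(np.load(n+'0.npz'))).reshape(-1,3) for n in('top','side')]
W=np.concatenate(A); W=W[np.isfinite(W[:,2])]
r=np.hypot(W[:,0],W[:,1]); a=np.degrees(np.arctan2(W[:,1],W[:,0]))
for k in range(-10,90,8):
    print(k,[ (lambda s: round(float(s.max()),3) if len(s) else None)(W[(a>=k)&(a<k+8)&(r>=q)&(r<q+.08),2]) for q in np.arange(.4,.96,.08)])
# nest circle: fit floor + plate-corner frame
B=[np.load(n+'_nest.npy') for n in('top','side')]
ex=np.array([np.cos(np.radians(-11.3)),np.sin(np.radians(-11.3))]);ey=np.array([-ex[1],ex[0]]);o=np.array([.582,-.2285])
for p in B: print('nest in frame', ((p-o)@ex).min(),((p-o)@ex).max(),((p-o)@ey).min(),((p-o)@ey).max())
# gauge head blue extents
for n in('top','side'):
    d=dict(np.load(n+'0.npz'));Wn=cloud(d);hsv=cv2.cvtColor(d['pixels'],cv2.COLOR_RGB2HSV)
    m=(cv2.inRange(hsv,(100,120,40),(130,255,255))>0)&(Wn[...,2]>.08)&(Wn[...,0]>.5)&(Wn[...,1]<-.15)&(Wn[...,0]<.7)
    q=Wn[m]; l=(q[:,:2]-o); print('head',np.percentile(l@ex,[1,99]),np.percentile(l@ey,[1,99]),np.percentile(q[:,2],[1,99]))
E
```

```text
-10 [0.037, 0.029, 0.062, 0.062, 0.038, 0.038, 0.006]
-2 [0.005, 0.027, 0.03, 0.029, 0.038, 0.038, 0.005]
6 [0.069, 0.066, 0.006, 0.005, 0.05, 0.048, 0.013]
14 [0.016, 0.052, 0.049, 0.009, 0.05, 0.049, 0.144]
22 [0.006, 0.024, 0.022, 0.017, 0.027, 0.143, 0.143]
30 [0.025, 0.024, 0.045, 0.012, 0.011, 0.143, 0.143]
38 [0.024, 0.024, 0.045, 0.004, 0.002, None, None]
46 [0.024, 0.003, 0.003, None, None, None, None]
54 [0.001, None, None, None, None, None, None]
62 [None, None, None, None, None, None, None]
70 [None, None, None, None, None, None, None]
78 [None, None, None, None, None, None, None]
86 [None, None, None, None, None, None, None]
nest in frame -0.039579830296674605 0.02548318071466166 -0.03954350532954098 0.043430161068886024
nest in frame -0.030225785424711216 0.042635593431111694 -0.04053165372848576 0.04299021997313
head [-0.02996669  0.02866342] [-0.02649127  0.03017153] [0.15523028 0.16167978]
head [-0.03158334  0.02612678] [-0.02932605  0.03271955] [0.09308833 0.16147403]
```

Emit:
move_arm(deltas=[{"dp": [-40,0,1.2],"rotation": [0,3.4,0]},{"dp": [-40,0,1.2],"rotation": [0,3.4,0]},{"dp": [-40,0,1.2],"rotation": [0,3.4,0]},{"dp": [-40,0,1.2],"rotation": [0,3.4,0]},{"dp": [-40,0,1.2],"rotation": [0,3.4,0]}], jaw=255, squeeze=20)

```text
t: 0.52
eef_pos: [0.3479, 0.5776, 0.1869]
ee_rot: [-1.565, 0.001, 2.598]
force: [0.5, 0.9, -0.6]
width: 0.0598
```

Emit:
move_arm(deltas=[{"dp": [-40,-1,1.2],"rotation": [0,3.4,0]},{"dp": [-40,-1,1.2],"rotation": [0,3.4,0]},{"dp": [-40,-1,1.2],"rotation": [0,3.4,0]},{"dp": [-40,-1,1.2],"rotation": [0,3.4,0]},{"dp": [-40,-1,1.2],"rotation": [0,3.4,0]}])

```text
t: 0.93
eef_pos: [0.5067, 0.4434, 0.1885]
ee_rot: [-1.561, 0.004, 2.287]
force: [0.2, 1.2, 0.6]
width: 0.0268
```

Emit:
move_arm(deltas=[{"dp": [-40,-1,1.2],"rotation": [0,3.4,0]},{"dp": [-40,-1,1.2],"rotation": [0,3.4,0]},{"dp": [-40,-1,1.2],"rotation": [0,3.4,0]},{"dp": [-40,-1,1.2],"rotation": [0,3.4,0]},{"dp": [-40,-1,1.2],"rotation": [0,3.4,0]}])

```text
t: 1.35
eef_pos: [0.6166, 0.2675, 0.1914]
ee_rot: [-1.558, 0.009, 1.975]
force: [0.7, -0.1, -0.5]
width: 0.0006
```

Emit:
move_arm(deltas=[{"dp": [-33,0,0],"rotation": [0,6.9,0]},{"dp": [-33,0,0],"rotation": [0,6.9,0]},{"dp": [-33,0,0],"rotation": [0,6.9,0]},{"dp": [-33,0,0],"rotation": [0,6.9,0]},{"dp": [-33,0,0],"rotation": [0,6.9,0]}])

```text
t: 1.77
eef_pos: [0.6442, 0.0965, 0.1897]
ee_rot: [-1.561, 0.018, 1.349]
force: [0.2, -0.2, -0.0]
width: 0.0007
```

Emit:
move_arm(deltas=[{"dp": [0,0,0],"rotation": [0,0,7]},{"dp": [0,0,0],"rotation": [0,0,7]},{"dp": [0,0,0],"rotation": [0,0,7]},{"dp": [0,0,0],"rotation": [0,0,7]},{"dp": [0,0,0],"rotation": [0,0,7]}])

```text
t: 2.18
eef_pos: [0.6468, 0.0754, 0.1997]
ee_rot: [-1.578, 0.639, 1.307]
force: [0.2, -1.5, -0.7]
width: 0.0008
```

```bash
cat > goal.py <<'E'
import sys
from h import *
from scipy.spatial.transform import Rotation as Ro
YAW=-11.3; o=np.array([.582,-.2285])
ex=np.array([np.cos(np.radians(YAW)),np.sin(np.radians(YAW))]);ey=np.array([-ex[1],ex[0]])
def Rt(tilt=38):
    # tool z=-ex, y = down cos - ey sin
    z=np.r_[-ex,0];t=np.radians(tilt);y=np.cos(t)*np.array([0,0,-1.])-np.sin(t)*np.r_[ey,0];x=np.cross(y,z)
    return np.column_stack([x,y,z])
def rel():
    s=arm.get_state();R=Ro.from_euler('xyz',s['ee_rot']).as_matrix();p=s['eef_pos']
    l=p[:2]-o;print('station x,y,z mm',np.round([l@ex*1e3,l@ey*1e3,p[2]*1e3],1),'F st',np.round([s['force'][:2]@ex,s['force'][:2]@ey,s['force'][2]],1),'q',np.round(s['q'],2),'t',s['t'])
    return p,R
def go(x,y,z,tilt=38):
    p,R=rel();g=np.r_[o+x/1e3*ex+y/1e3*ey,z/1e3]
    print('dp tool mm',np.round(R.T@(g-p)*1e3,1),'rot deg',np.round(np.degrees(Ro.from_matrix(R.T@Rt(tilt)).as_rotvec()),2))
if __name__=='__main__': go(*map(float,sys.argv[1:]))
E
python3 goal.py 1.6 240 100
```

```text
station x,y,z mm [  4.  310.7 199.7] F st [ 0.5 -1.4 -0.7] q [ 0.65  0.56  0.02  0.38 -1.56 -1.02] t 2.1833
dp tool mm [  2.7 122.2  -1.4] rot deg [-1.89 -3.06  1.39]
```

Emit:
move_arm(deltas=[{"dp": [1,30,-1],"rotation": [-1.5,-2.5,1]},{"dp": [1,30,0],"rotation": [0,0,0]},{"dp": [1,30,0],"rotation": [0,0,0]},{"dp": [0,25,0],"rotation": [0,0,0]},{"dp": [0,0,0],"rotation": [0,0,0]}])

```text
t: 2.6
eef_pos: [0.6307, 0.0108, 0.0936]
ee_rot: [-1.555, 0.68, 1.384]
force: [-0.4, -0.8, 0.5]
width: 0.0005
```

```bash
python3 goal.py 1.6 240 35; python3 -c "
from h import *
snap('top','top1');snap('side','side1')"
```

```text
station x,y,z mm [  0.9 244.2  93.6] F st [-0.3 -0.8  0.5] q [ 0.6   0.59 -0.23  0.46 -1.31 -1.05] t 2.6
dp tool mm [33.6 48.2 -1.5] rot deg [-0.54  0.46 -0.96]
```

View pics/side1.png

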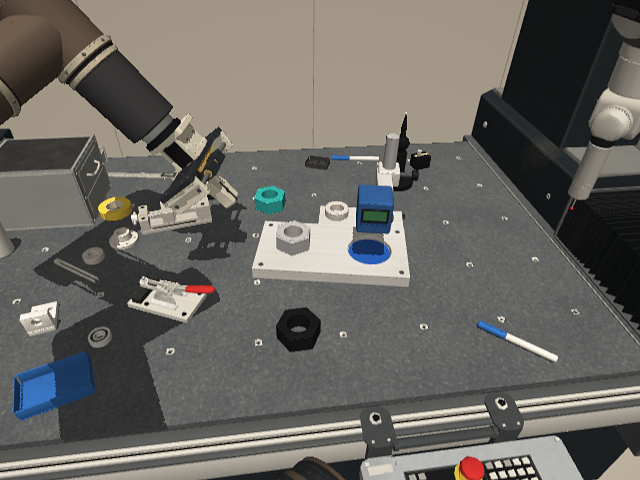

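View pics/top1.png

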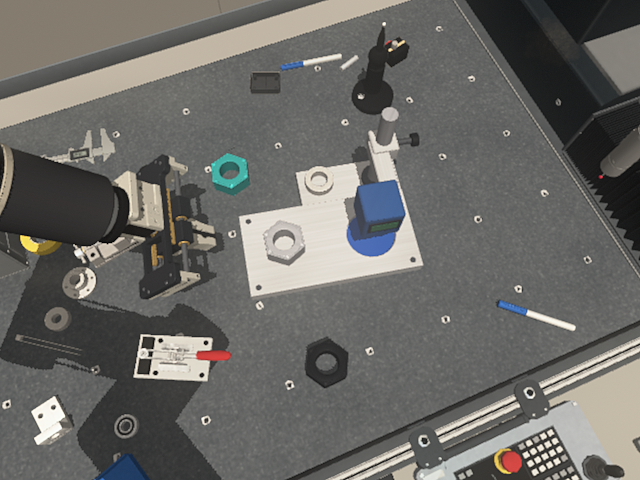

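```bash
python3 goal.py 1.6 228 36
```

```text
station x,y,z mm [  3.2 247.1  97.1] F st [-0.   0.5  0.9] q [ 0.61  0.59 -0.22  0.46 -1.31 -1.05] t 2.7
dp tool mm [23.4 59.5  1.2] rot deg [-0.27  0.38 -0.82]
```

Emit:
move_arm(deltas=[{"dp": [8,20,0],"rotation": [-0.2,0.4,-0.8]},{"dp": [8,20,0],"rotation": [0,0,0]},{"dp": [4,10,0],"rotation": [0,0,0]},{"dp": [0,0,0],"rotation": [0,0,0]}])

```text
t: 3.03
eef_pos: [0.636, 0.0021, 0.0489]
ee_rot: [-1.582, 0.657, 1.369]
force: [-0.8, 0.4, 0.8]
width: 0.0008
```

```bash
python3 goal.py 1.6 225 35
```

```text
station x,y,z mm [  7.8 236.7  48.9] F st [-0.8  0.2  0.8] q [ 0.59  0.62 -0.29  0.49 -1.2  -1.09] t 3.0333
dp tool mm [-0.8 18.1  6.4] rot deg [ 0.47 -0.22  0.37]
```

Emit:
move_arm(deltas=[{"dp": [0,9,6],"rotation": [0.4,0,0.3]},{"dp": [0,7,0],"rotation": [0,0,0]},{"dp": [0,0,0],"rotation": [0,0,0]},{"dp": [0,0,0],"rotation": [0,0,0]}])

```text
t: 3.37
eef_pos: [0.6303, -0.0048, 0.0384]
ee_rot: [-1.579, 0.66, 1.367]
force: [1.0, 0.5, 0.3]
width: 0.0001
```

```bash
python3 goal.py 1.6 200 35
```

```text
station x,y,z mm [  3.5 228.8  38.4] F st [0.9 0.7 0.3] q [ 0.58  0.63 -0.31  0.5  -1.17 -1.11] t 3.3667
dp tool mm [-20.7  20.3   1.9] rot deg [ 0.28 -0.28  0.18]
```

Emit:
move_arm(deltas=[{"dp": [-6.5,8.5,2],"rotation": [0.2,-0.2,0.2]},{"dp": [-8,6.5,0],"rotation": [0,0,0]},{"dp": [-6,5,0],"rotation": [0,0,0]},{"dp": [0,0,0],"rotation": [0,0,0]}])

```text
t: 3.7
eef_pos: [0.6229, -0.0341, 0.0362]
ee_rot: [-1.575, 0.663, 1.372]
force: [0.4, -0.9, 0.5]
width: 0.0005
```

```bash
python3 goal.py 1.6 180 34
```

```text
station x,y,z mm [  2.  198.7  36.2] F st [ 0.6 -0.9  0.5] q [ 0.55  0.61 -0.36  0.52 -1.14 -1.1 ] t 3.7
dp tool mm [-13.4  13.2   0.4] rot deg [ 0.18 -0.07  0.04]
```

Emit:
move_arm(deltas=[{"dp": [-3.5,4,0],"rotation": [0,0,0]},{"dp": [-4,4,0],"rotation": [0,0,0]},{"dp": [-4,4,0],"rotation": [0,0,0]},{"dp": [-4,4,0],"rotation": [0,0,0]},{"dp": [-4,3,0],"rotation": [0,0,0]}])

```text
t: 4.12
eef_pos: [0.6175, -0.0634, 0.0336]
ee_rot: [-1.576, 0.662, 1.371]
force: [0.2, 0.4, 0.1]
width: 0.0004
```

```bash
python3 goal.py 1.6 150 34;  python3 -c "
from h import *
snap('top','top2');snap('side','side2')"
```

```text
station x,y,z mm [  2.5 168.8  33.6] F st [0.1 0.4 0.1] q [ 0.51  0.6  -0.41  0.55 -1.1  -1.1 ] t 4.1167
dp tool mm [-15.1  11.2   0.9] rot deg [ 0.21 -0.12  0.08]
```

View pics/side2.png

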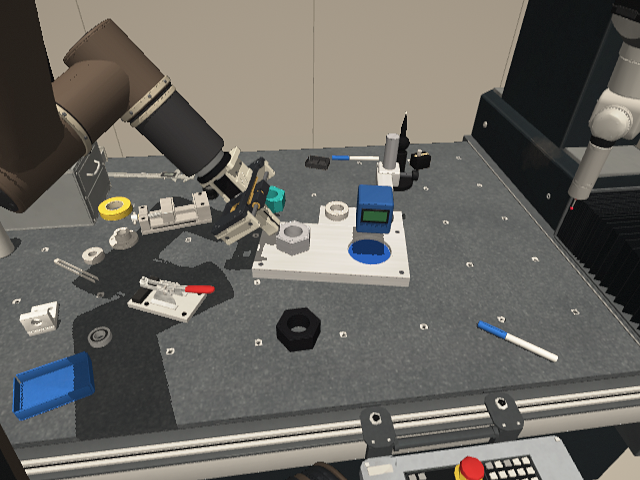

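View pics/top2.png

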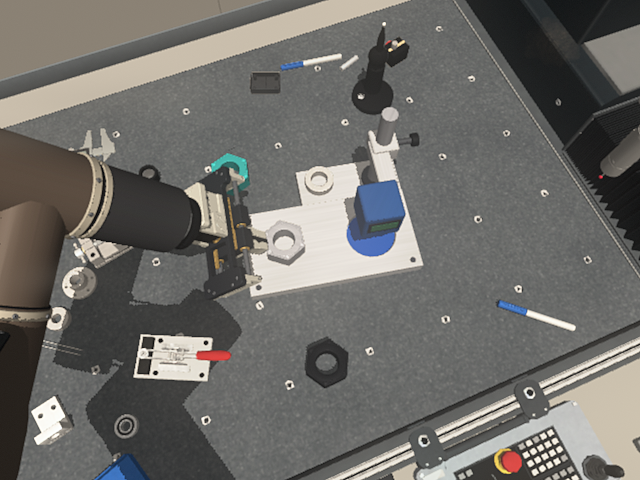

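```bash
python3 -c "
import cv2,numpy as np
a=cv2.imread('pics/top2.png')[150:310,190:430];b=cv2.imread('pics/side2.png')[160:300,200:420]
cv2.imwrite('pics/z2.png',np.vstack([cv2.resize(a,(600,300),interpolation=2),cv2.resize(b,(600,300),interpolation=2)]))
from meas import *
for n in('top','side'):
  d=dict(np.load(n+'2.npz'));W=cloud(d);m=np.isfinite(W[...,2])&(W[...,2]>.051)&(W[...,2]<.062)
  l=(W[...,:2]-np.array([.582,-.2285])); ex=np.array([.9806,-.196]);ey=np.array([.196,.9806])
  x=l@ex;y=l@ey; m&=(abs(x)<.06)&(y<.2)&(y>.05); print(n,[np.percentile(q[m]*1e3,[1,50,99]).round(1) for q in(x,y)])
"
```

```text
top [array([-30.3,   1.3,  37.4]), array([123.8, 154. , 184.8])]
side [array([-30.2,  -3.1,  37.8]), array([123.2, 154.4, 186.5])]
```

View pics/z2.png

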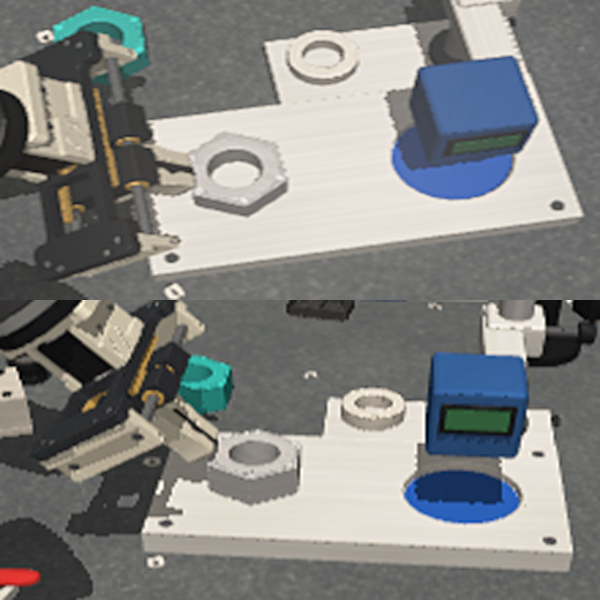

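```bash
python3 -c "
from meas import *
ex=np.array([.9806,-.196]);ey=np.array([.196,.9806])
for k in '02':
 for n in('top','side'):
  d=dict(np.load(n+k+'.npz'));W=cloud(d);Z=W[...,2]
  l=(W[...,:2]-np.array([.582,-.2285])); x=l@ex;y=l@ey;B=(abs(x)<.06)&(y<.2)&(y>.05)&np.isfinite(Z)
  m=B&(Z>.051)&(Z<.062); print(n,k,[np.percentile(q[m]*1e3,[1,50,99]).round(1) for q in(x,y)])
  if k=='2':
   for lo in range(30,110,8):
    m=(abs(x)<.03)&(Z>lo/1e3)&(Z<lo/1e3+.008)&(y>.17)&(y<.3); 
    if m.sum(): print('  z',lo,np.percentile(y[m]*1e3,[0,3,50,97]).round(1),np.percentile(x[m]*1e3,[3,97]).round(1))
"
python3 goal.py 1.6 150 34
```

```text
top 0 [array([-30.4,   2.7,  37.3]), array([123.7, 155.3, 186.9])]
side 0 [array([-30.4,  -1.2,  37.9]), array([123.2, 155. , 186.5])]
top 2 [array([-30.3,   1.3,  37.4]), array([123.8, 154. , 184.8])]
  z 30 [170.  170.2 176.3 186.3] [-23.2  14.9]
  z 38 [171.  171.1 177.1 186. ] [-24.1  -0.8]
  z 46 [170.5 170.7 178.2 186.2] [-24.   17.1]
  z 54 [170.  170.5 177.2 186.1] [-20.   26.7]
  z 62 [183.2 183.4 196.5 208.4] [-14.5   7.3]
  z 70 [183.8 184.1 187.7 205.6] [-14.2  16.6]
  z 78 [187.1 189.  193.7 210.3] [-15.7  17.5]
  z 86 [194.7 195.3 199.6 212. ] [-17.7  17.3]
  z 94 [200.5 201.6 203.8 208.8] [-18.1  19.8]
  z 102 [207.4 207.4 209.2 211.9] [15.9 20.7]
side 2 [array([-30.2,  -3.1,  37.8]), array([123.2, 154.4, 186.5])]
  z 30 [170.  171.3 178.5 185.6] [-21.5 -13.9]
  z 38 [170.6 170.7 178.  186.9] [-22.3  15.7]
  z 46 [170.2 170.4 175.5 186.2] [-22.5  16.3]
  z 54 [170.1 170.5 177.6 195.8] [-20.1  26.3]
  z 62 [181.6 182.1 195.2 205.4] [-13.4   7.1]
  z 70 [182.5 182.9 189.  209.6] [-15.7  15. ]
  z 78 [186.3 187.9 193.8 213.6] [-15.9  16.2]
  z 86 [194.4 194.7 199.3 212.9] [-17.4  18.7]
  z 94 [199.6 200.3 204.7 219.4] [-18.2  19. ]
  z 102 [205.1 206.  210.3 220.7] [-20.4  20.7]
station x,y,z mm [  2.3 168.5  33.7] F st [-0.   0.4  1.2] q [ 0.51  0.6  -0.41  0.55 -1.1  -1.1 ] t 4.2167
dp tool mm [-14.8  11.1   0.7] rot deg [ 0.17 -0.15  0.07]
```

```bash
python3 -c "
import cv2,numpy as np
a=cv2.imread('pics/top2.png')[205:275,240:320];b=cv2.imread('pics/side2.png')[195:265,240:320]
cv2.imwrite('pics/z3.png',np.hstack([cv2.resize(a,(400,350),interpolation=0),cv2.resize(b,(400,350),interpolation=0)]))
"
```

```text
(no output)
```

View pics/z3.png

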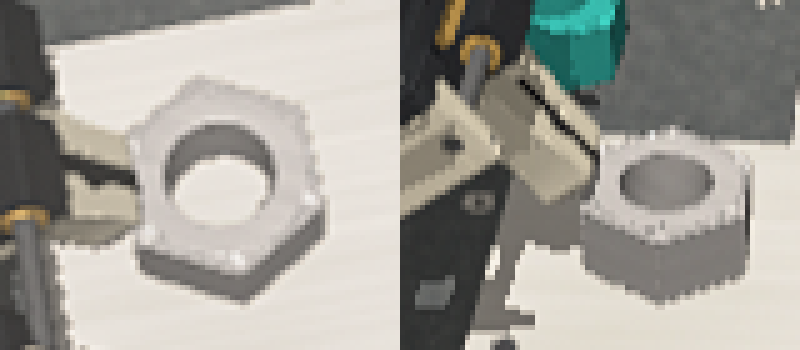

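```bash
python3 -c "
from meas import *
ex=np.array([.9806,-.196]);ey=np.array([.196,.9806])
def st(p): l=p[:2]-np.array([.582,-.2285]);return np.round(np.r_[l@ex,l@ey,p[2]]*1e3,1)
d=dict(np.load('side2.npz'))
for u,v in [(266,228),(269,233),(271,233),(273,231),(276,228),(278,226),(278,222),(280,226),(282,228)]: print(u,v,st(pt(d,u,v)),d['pixels'][v,u])
d=dict(np.load('top2.npz'))
for u,v in [(255,232),(260,234),(264,235),(266,236),(268,240),(262,246),(265,247),(267,246),(270,240)]: print('top',u,v,st(pt(d,u,v)),d['pixels'][v,u])
"
```

```text
266 228 [-12.1 204.9  74.6] [159 152 132]
269 233 [-13.2 199.5  63.4] [179 169 149]
271 233 [-10.2 196.2  61.2] [180 171 150]
273 231 [-12.8 191.4  68.7] [179 170 150]
276 228 [-674.2   63.2  601.1] [202 191 167]
278 226 [ -3.  182.9  74. ] [76 73 65]
278 222 [  9.9 184.7  73.9] [205 194 169]
280 226 [ 18.8 182.7  57.2] [217 210 203]
282 228 [ 11.2 177.5  58.3] [208 200 194]
top 255 232 [ 10.4 200.   93.6] [194 184 165]
top 260 234 [ 10.1 192.9  82.5] [195 186 166]
top 264 235 [  9.7 186.9  76.3] [196 186 165]
top 266 236 [  9.1 184.   72. ] [196 189 180]
top 268 240 [  6.6 182.   58.9] [220 213 208]
top 262 246 [-10.7 193.   81.1] [195 186 166]
top 265 247 [-12.5 188.5  78.8] [199 189 169]
top 267 246 [ -9.3 185.1  73.6] [157 149 133]
top 270 240 [  7.1 178.7  56.2] [211 205 199]
```

```bash
python3 -c "
from meas import *
ex=np.array([.9806,-.196]);ey=np.array([.196,.9806])
for n in('top','side'):
  d=dict(np.load(n+'1.npz'));W=cloud(d);Z=W[...,2]
  l=(W[...,:2]-np.array([.582,-.2285])); x=l@ex*1e3;y=l@ey*1e3
  m=(abs(x)<30)&(Z>.06)&(y>190)&(y<330)
  q=np.argsort(Z[m])[:6]; print(n,'lowest',np.c_[x[m],y[m],Z[m]*1e3][q].round(0).tolist())
  q=np.argsort(y[m])[:6]; print(n,'foremost',np.c_[x[m],y[m],Z[m]*1e3][q].round(0).tolist())
"
```

```text
top lowest [[-14.0, 276.0, 119.0], [-14.0, 277.0, 119.0], [-14.0, 274.0, 122.0], [-15.0, 272.0, 123.0], [-15.0, 280.0, 123.0], [-15.0, 275.0, 123.0]]
top foremost [[3.0, 259.0, 126.0], [2.0, 259.0, 125.0], [-0.0, 259.0, 126.0], [-2.0, 259.0, 127.0], [3.0, 259.0, 130.0], [-13.0, 260.0, 132.0]]
side lowest [[-10.0, 278.0, 118.0], [-12.0, 276.0, 120.0], [-10.0, 273.0, 120.0], [-12.0, 280.0, 121.0], [-12.0, 274.0, 122.0], [-13.0, 277.0, 122.0]]
side foremost [[-7.0, 260.0, 133.0], [-15.0, 261.0, 134.0], [12.0, 261.0, 134.0], [1.0, 261.0, 130.0], [-13.0, 261.0, 135.0], [12.0, 261.0, 131.0]]
```

```bash
python3 -c "
from meas import *
ex=np.array([.9806,-.196]);ey=np.array([.196,.9806])
t=np.radians(38)
for n in('top','side'):
  d=dict(np.load(n+'2.npz'));W=cloud(d);Z=W[...,2]*1e3
  l=(W[...,:2]-np.array([.582,-.2285])); x=l@ex*1e3;y=l@ey*1e3
  m=(abs(x-2)<110)&(Z>64)&(y>175)&(y<420)
  # along axis from tip (191,67): a back positive ; f: forward normal
  a=(y-191)*np.sin(t)+(Z-67)*np.cos(t); f=-(y-191)*np.cos(t)+(Z-67)*np.sin(t)
  for lo in range(-10,150,10):
    k=m&(a>=lo)&(a<lo+10)
    if k.sum()>3: print(n,lo,'f',np.percentile(f[k],[1,99]).round(0),'x',np.percentile(x[k],[1,99]).round(0),k.sum(), 'f central',np.percentile(f[k&(abs(x-2)<35)],[1,99]).round(0) if (k&(abs(x-2)<35)).sum()>3 else '')
"
```

```text
top -10 f [2. 9.] x [-13.  12.] 14 f central [2. 9.]
top 0 f [-11.  10.] x [-14.  18.] 93 f central [-11.  10.]
top 10 f [-12.  10.] x [-15.  18.] 100 f central [-12.  10.]
top 20 f [-8. 10.] x [-17.  19.] 90 f central [-8. 10.]
top 30 f [-3. 10.] x [-19.  22.] 49 f central [-3. 10.]
top 40 f [ 8. 10.] x [16. 18.] 4 f central [ 8. 10.]
top 50 f [-9.  6.] x [-32. -31.] 7 f central [-9.  6.]
top 60 f [-39.  37.] x [-87.  88.] 264 f central [-30.  37.]
top 70 f [-29.  37.] x [-86.  87.] 656 f central [-25.  37.]
top 80 f [-30.  37.] x [-93.  90.] 802 f central [-21.  37.]
top 90 f [-28.  37.] x [-95.  93.] 649 f central [-23.  24.]
top 100 f [-39.  37.] x [-95.  97.] 1953 f central [-27.  25.]
top 110 f [-23.  24.] x [-16.  51.] 299 f central [-24.  24.]
top 120 f [-22.  24.] x [-16.  51.] 339 f central [-22.  25.]
top 130 f [-20.  23.] x [-16.  49.] 155 f central [-20.  23.]
top 140 f [ 4. 21.] x [-16. -10.] 29 f central [ 4. 21.]
side -10 f [-2. 10.] x [-13.  11.] 19 f central [-2. 10.]
side 0 f [-11.  11.] x [-15.  18.] 82 f central [-11.  11.]
side 10 f [-12.  11.] x [-16.  19.] 87 f central [-12.  11.]
side 20 f [-11.  11.] x [-18.  20.] 85 f central [-11.  11.]
side 30 f [-3. 11.] x [-18.  21.] 76 f central [-3. 11.]
side 40 f [-3. 11.] x [-21.  23.] 77 f central [-3. 11.]
side 50 f [ 0. 28.] x [-70.  -5.] 27 f central [ 0. 14.]
side 60 f [-38.  38.] x [-87.  86.] 300 f central [ 7. 38.]
side 70 f [-39.  38.] x [-87.  86.] 499 f central [ 8. 39.]
side 80 f [-39.  38.] x [-93.  88.] 498 f central [-19.  38.]
side 90 f [-37.  39.] x [-95.  91.] 501 f central [-22.  25.]
side 100 f [-38.  38.] x [-95.  96.] 772 f central [-25.  25.]
side 110 f [-24.  26.] x [-16.  51.] 217 f central [-24.  26.]
side 120 f [-23.  26.] x [-15.  51.] 225 f central [-23.  26.]
side 130 f [-23.  22.] x [-15.  51.] 213 f central [-23.  22.]
side 140 f [-23.  22.] x [-16.  48.] 166 f central [-23.  21.]
```

```bash
python3 goal.py 2 187 34;python3 goal.py 2 187 10
```

```text
station x,y,z mm [  2.3 168.5  33.7] F st [-0.   0.4  1.2] q [ 0.51  0.6  -0.41  0.55 -1.1  -1.1 ] t 4.2167
dp tool mm [ 14.4 -11.6   0.3] rot deg [ 0.17 -0.15  0.07]
station x,y,z mm [  2.3 168.5  33.7] F st [-0.   0.4  1.2] q [ 0.51  0.6  -0.41  0.55 -1.1  -1.1 ] t 4.2167
dp tool mm [29.2  7.3  0.4] rot deg [ 0.17 -0.15  0.07]
```

Emit:
move_arm(deltas=[{"dp": [7,-6,0],"rotation": [0,0,0]},{"dp": [7,-6,0],"rotation": [0,0,0]},{"dp": [3,-2,0],"rotation": [0,0,0]},{"dp": [5,6,0],"rotation": [0,0,0]},{"dp": [0,0,0],"rotation": [0,0,0]}])

```text
t: 4.63
eef_pos: [0.6233, -0.038, 0.0262]
ee_rot: [-1.578, 0.661, 1.37]
force: [0.1, -0.5, -0.5]
width: 0.0003
```

```bash
python3 goal.py 2 185 10
```

```text
station x,y,z mm [  3.2 194.9  26.2] F st [ 0.2 -0.5 -0.5] q [ 0.54  0.62 -0.38  0.53 -1.12 -1.11] t 4.6333
dp tool mm [ 2.1 18.9  1.3] rot deg [ 0.29 -0.15  0.14]
```

Emit:
move_arm(deltas=[{"dp": [4,5,1],"rotation": [0.2,-0.1,0.1]},{"dp": [3,5,0],"rotation": [0,0,0]},{"dp": [2,3,0],"rotation": [0,0,0]},{"dp": [0,0,0],"rotation": [0,0,0]}])

```text
t: 4.97
eef_pos: [0.6218, -0.0381, 0.0077]
ee_rot: [-1.571, 0.664, 1.375]
force: [0.0, 0.0, -0.9]
width: 0.0002
```

```bash
cat > tip.py <<'E'
from meas import *
from goal import ex,ey,o
import sys
k=sys.argv[1]; t=np.radians(38)
s=arm.get_state()
l0=(s['eef_pos'][:2]-o); ty,tz=l0@ey*1e3+20,s['eef_pos'][2]*1e3+30
for n in('top','side'):
  d=snap(n,n+k);W=cloud(d);Z=W[...,2]*1e3
  l=(W[...,:2]-o); x=l@ex*1e3;y=l@ey*1e3
  a=(y-ty)*np.sin(t)+(Z-tz)*np.cos(t); f=-(y-ty)*np.cos(t)+(Z-tz)*np.sin(t)
  hsv=cv2.cvtColor(d['pixels'],cv2.COLOR_RGB2HSV)
  m=(abs(x)<25)&(a<40)&(a>-20)&(abs(f)<13)&(Z>28)&(hsv[...,1]>18)
  P=np.c_[x[m],y[m],Z[m],a[m],f[m]]
  if len(P): print(n,'tip a min',np.percentile(P[:,3],[1,3,6]).round(1),'zmin',np.percentile(P[:,2],[1,3]).round(1),'ymin',np.percentile(P[:,1],[1,3]).round(1),'f',np.percentile(P[:,4],[2,98]).round(1))
  h=(Z>46)&(Z<62)&(abs(x)<50)&(y>-50)&(y<200)&(hsv[...,1]<18)
  if h.sum(): print(n,'nut-top',np.percentile(x[h],[1,99]).round(1),np.percentile(y[h],[1,99]).round(1),np.median(Z[h]).round(1))
E
python3 goal.py 2 185 10; python3 tip.py 3
python3 -c "
import cv2,numpy as np
a=cv2.imread('pics/top3.png')[150:310,190:430];b=cv2.imread('pics/side3.png')[160:300,200:420]
cv2.imwrite('pics/z4.png',np.vstack([cv2.resize(a,(600,300),interpolation=2),cv2.resize(b,(600,300),interpolation=2)]))"
```

```text
station x,y,z mm [  1.7 194.5   7.7] F st [-0.   0.  -0.9] q [ 0.54  0.64 -0.39  0.54 -1.09 -1.13] t 4.9667
dp tool mm [-8.9  4.  -0.3] rot deg [ 0.06  0.07 -0.02]
top tip a min [1.4 2.7 4.2] zmin [35.7 40.3] ymin [209.3 210. ] f [-10.8  10.4]
top nut-top [-30.6  36.2] [124.6 187. ] 57.3
side tip a min [1.9 2.7 4.4] zmin [35.  37.8] ymin [209.4 210.1] f [-11.2  10.6]
side nut-top [-31.3  38.1] [122.9 186.1] 57.3
```

View pics/z4.png

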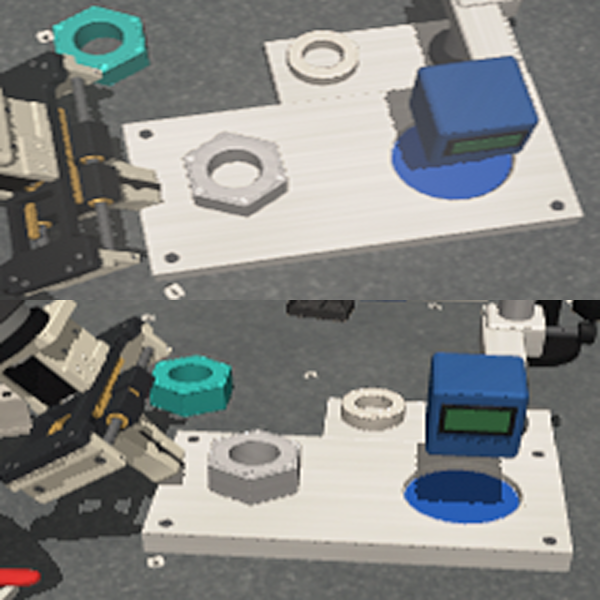

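Emit:
move_arm(deltas=[{"dp": [-2.5,7,0],"rotation": [0,0,0]},{"dp": [-4.8,3.7,0],"rotation": [0,0,0]},{"dp": [-4.8,3.7,0],"rotation": [0,0,0]},{"dp": [-4,3,0],"rotation": [0,0,0]}])

```text
t: 5.4
eef_pos: [0.6181, -0.0621, 0.0045]
ee_rot: [-1.573, 0.662, 1.374]
force: [0.4, 2.5, -0.5]
width: 0.0004
```

```bash
python3 goal.py 1.6 150 3.5
```

```text
station x,y,z mm [  2.8 170.2   4.5] F st [-0.1  2.5 -0.5] q [ 0.51  0.63 -0.43  0.57 -1.06 -1.13] t 5.4
dp tool mm [-15.4  13.2   1.2] rot deg [0.18 0.04 0.08]
```

Emit:
move_arm(deltas=[{"dp": [-4,3.7,1],"rotation": [0.1,0,0.1]},{"dp": [-4.8,3.7,0],"rotation": [0,0,0]},{"dp": [-4.8,3.7,0],"rotation": [0,0,0]},{"dp": [-4.8,3.7,0],"rotation": [0,0,0]},{"dp": [-4,3,0],"rotation": [0,0,0]}])

```text
t: 5.82
eef_pos: [0.6118, -0.0924, 0.0046]
ee_rot: [-1.574, 0.661, 1.373]
force: [1.1, 2.5, -1.5]
width: 0.0004
```

```bash
python3 goal.py 1 110 3.5; python3 tip.py 4; python3 -c "
import cv2,numpy as np
a=cv2.imread('pics/top4.png')[150:310,190:430];b=cv2.imread('pics/side4.png')[160:300,200:420]
cv2.imwrite('pics/z5.png',np.vstack([cv2.resize(a,(600,300),interpolation=2),cv2.resize(b,(600,300),interpolation=2)]))"
```

```text
station x,y,z mm [  2.6 139.3   4.6] F st [ 0.6  2.6 -1.5] q [ 0.47  0.62 -0.47  0.61 -1.02 -1.13] t 5.8167
dp tool mm [-22.5  18.8   1.6] rot deg [ 0.18 -0.02  0.15]
top tip a min [2.6 3.8 5.2] zmin [33.8 36.8] ymin [154.7 155.3] f [-10.   10.2]
top nut-top [-29.5  37. ] [ 90.1 167.7] 57.2
side tip a min [0.6 2.3 3.8] zmin [31.6 35.3] ymin [153.4 154. ] f [-10.8  11.3]
side nut-top [-30.7  38.3] [ 88.5 150.4] 57.6
```

View pics/z5.png

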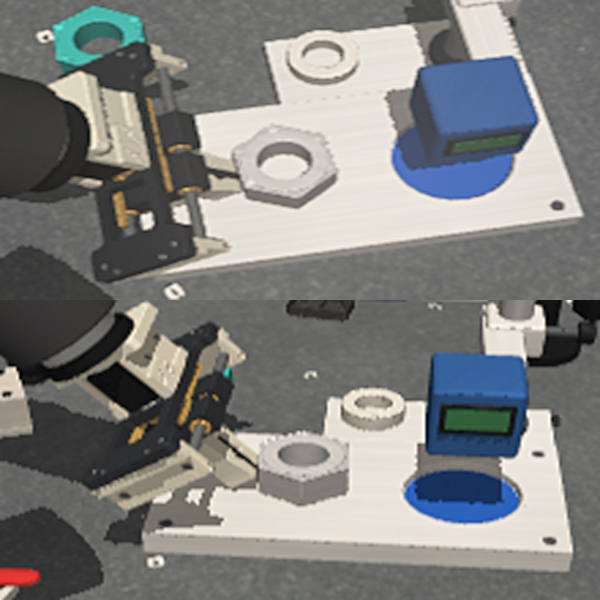

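Emit:
move_arm(deltas=[{"dp": [-5,4,1.5],"rotation": [0.1,0,0.1]},{"dp": [-5,4,0.5],"rotation": [0,0,0]},{"dp": [-5,4,0.5],"rotation": [0,0,0]},{"dp": [-5,4,0.5],"rotation": [0,0,0]},{"dp": [-5,4,0.5],"rotation": [0,0,0]}])

```text
t: 6.33
eef_pos: [0.6031, -0.1243, 0.0048]
ee_rot: [-1.575, 0.662, 1.374]
force: [-0.1, 2.8, 0.6]
width: 0.0001
```

```bash
python3 goal.py 0 80 3.5
```

```text
station x,y,z mm [  0.2 106.4   4.8] F st [-0.7  2.7  0.6] q [ 0.42  0.6  -0.52  0.65 -0.98 -1.13] t 6.3333
dp tool mm [-20.   17.2   0.3] rot deg [0.24 0.02 0.07]
```

Emit:
move_arm(deltas=[{"dp": [-5,4.5,0.4],"rotation": [0.2,0,0]},{"dp": [-5,4,0.3],"rotation": [0,0,0]},{"dp": [-5,4,0.3],"rotation": [0,0,0]},{"dp": [-5,4,0.3],"rotation": [0,0,0]},{"dp": [-4,3,0.3],"rotation": [0,0,0]}])

```text
t: 6.75
eef_pos: [0.5949, -0.1577, 0.0046]
ee_rot: [-1.572, 0.662, 1.373]
force: [1.7, 2.5, 1.2]
width: 0.0004
```

```bash
python3 goal.py 0 50 3.5; python3 tip.py 5; python3 -c "
import cv2,numpy as np
a=cv2.imread('pics/top5.png')[150:310,190:430];b=cv2.imread('pics/side5.png')[160:300,200:420]
cv2.imwrite('pics/z6.png',np.vstack([cv2.resize(a,(600,300),interpolation=2),cv2.resize(b,(600,300),interpolation=2)]))"
```

```text
station x,y,z mm [-1.2 72.   4.6] F st [1.2 2.8 1.2] q [ 0.37  0.58 -0.56  0.69 -0.95 -1.13] t 6.75
dp tool mm [-16.6  14.4  -1.2] rot deg [ 0.07 -0.    0.09]
top tip a min [-1.5  3.   4. ] zmin [32.5 34.5] ymin [86.4 87.6] f [-8.6 10.2]
top nut-top [-33.4  35. ] [27.4 95.9] 57.2
side tip a min [-4.2  1.1  2.5] zmin [30.9 34.1] ymin [83.2 85.9] f [-10.7  11.2]
side nut-top [-33.5  33.5] [21.8 84.4] 57.7
```

View pics/z6.png

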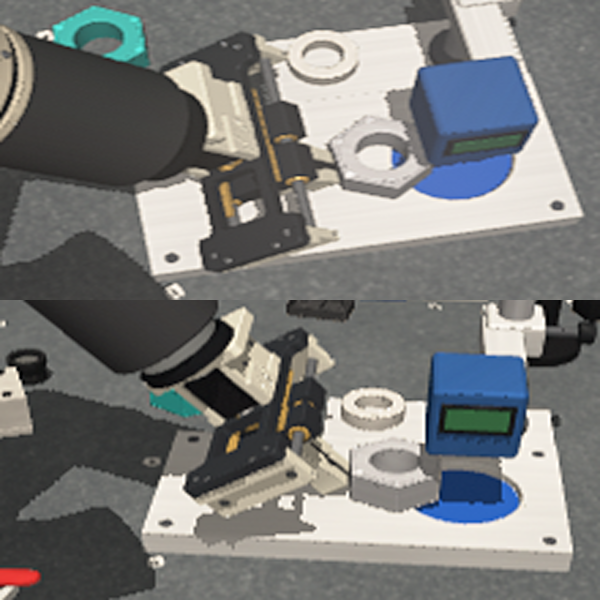

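Emit:
move_arm(deltas=[{"dp": [-3.2,3,0],"rotation": [0,0,0]},{"dp": [-3.2,2.6,0],"rotation": [0,0,0]},{"dp": [-3.2,2.6,0],"rotation": [0,0,0]},{"dp": [-3.2,2.6,0],"rotation": [0,0,0]},{"dp": [-3.2,2.6,0],"rotation": [0,0,0]}])

```text
t: 7.27
eef_pos: [0.5914, -0.1791, 0.0043]
ee_rot: [-1.573, 0.662, 1.374]
force: [0.8, 3.8, 2.8]
width: 0.0004
```

```bash
python3 goal.py 0 30 3.5; python3 tip.py 6; python3 -c "
import cv2,numpy as np
a=cv2.imread('pics/top6.png')[150:310,190:430];b=cv2.imread('pics/side6.png')[160:300,200:420]
cv2.imwrite('pics/z7.png',np.vstack([cv2.resize(a,(600,300),interpolation=2),cv2.resize(b,(600,300),interpolation=2)]))"
```

```text
station x,y,z mm [-0.5 50.3  4.3] F st [0.  3.8 2.8] q [ 0.33  0.57 -0.59  0.73 -0.93 -1.13] t 7.2667
dp tool mm [-15.5  13.1  -0.4] rot deg [0.14 0.02 0.08]
top tip a min [-3.4  1.9  3.6] zmin [31.5 34.6] ymin [64.4 65.3] f [-9.  10.1]
top nut-top [-33.5  35.4] [10.1 73.7] 57.0
side tip a min [1.2 2.  3.5] zmin [30.9 33.3] ymin [64.2 64.8] f [-10.4  11.5]
side nut-top [-32.5  27.6] [-2.7 61.2] 55.2
```

View pics/z7.png

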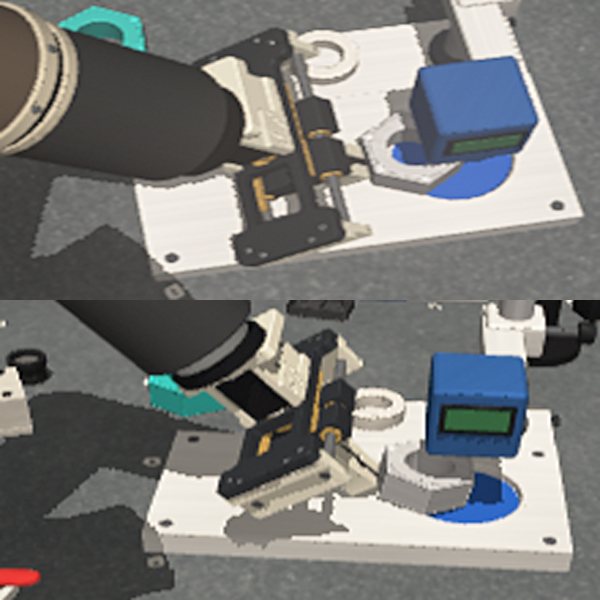

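```bash
python3 -c "
from meas import *
from goal import ex,ey,o
for n in('top','side'):
  d=dict(np.load(n+'6.npz'));W=cloud(d);Z=W[...,2]*1e3;l=W[...,:2]-o;x=l@ex*1e3;y=l@ey*1e3
  r=(abs(Z-42)<4)&(x>70)&(x<150)&(y>20)&(y<115); print(n,'ring',np.percentile(x[r],[1,99]),np.percentile(y[r],[1,99]))
  for y0 in range(60,160,20):
    g=(x>50)&(x<105)&(y>y0)&(y<y0+20)&(Z>48)&(Z<160)
    if g.sum(): print(' gripper y',y0,'z min',np.percentile(Z[g],[0,2]).round(0),'xmax',x[g].max().round(0))
"
```

```text
top ring [ 89.38623804 139.70448335] [47.81579408 86.78086334]
 gripper y 80 z min [ 99. 105.] xmax 94.0
 gripper y 100 z min [90. 96.] xmax 96.0
 gripper y 120 z min [115. 118.] xmax 96.0
 gripper y 140 z min [100. 101.] xmax 96.0
side ring [ 88.93956939 140.71212195] [46.61330686 86.47637957]
 gripper y 80 z min [ 98. 103.] xmax 97.0
 gripper y 100 z min [88. 91.] xmax 95.0
 gripper y 120 z min [121. 123.] xmax 95.0
```

Emit:
move_arm(deltas=[{"dp": [-2.4,2.2,0],"rotation": [0,0,0]},{"dp": [-2.4,2,0],"rotation": [0,0,0]}])

```text
t: 7.53
eef_pos: [0.5882, -0.1867, 0.0033]
ee_rot: [-1.57, 0.663, 1.374]
force: [0.0, 1.3, -0.3]
width: 0.0006
```

Emit:
move_arm(deltas=[{"dp": [-2.4,1.8,0],"rotation": [0,0,0]},{"dp": [-2.4,1.8,0],"rotation": [0,0,0]},{"dp": [-2.4,1.8,0],"rotation": [0,0,0]}])

```text
t: 7.78
eef_pos: [0.5855, -0.1965, 0.0026]
ee_rot: [-1.568, 0.663, 1.374]
force: [1.0, 0.8, -0.9]
width: 0.0002
```

```bash
python3 goal.py 0 24 3.5; python3 tip.py 7; python3 -c "
import cv2,numpy as np
a=cv2.imread('pics/top7.png')[150:310,190:430];b=cv2.imread('pics/side7.png')[160:300,200:420]
cv2.imwrite('pics/z8.png',np.vstack([cv2.resize(a,(600,300),interpolation=2),cv2.resize(b,(600,300),interpolation=2)]))"
```

```text
station x,y,z mm [-2.8 32.   2.6] F st [ 0.8  1.  -0.9] q [ 0.3   0.57 -0.61  0.75 -0.91 -1.13] t 7.7833
dp tool mm [-6.9  4.2 -2.8] rot deg [-0.12  0.02  0.02]
top tip a min [0.4 2.4 3.8] zmin [32.5 33.9] ymin [47.  47.4] f [-8.1  9.9]
top nut-top [-32.5  26.2] [-10.3  45.9] 54.3
side tip a min [-6.6 -5.5  0.9] zmin [28.7 30.4] ymin [43.7 45.6] f [-10.8  11.2]
side nut-top [-32.3  22.2] [-20.7  44.9] 51.8
```

View pics/z8.png

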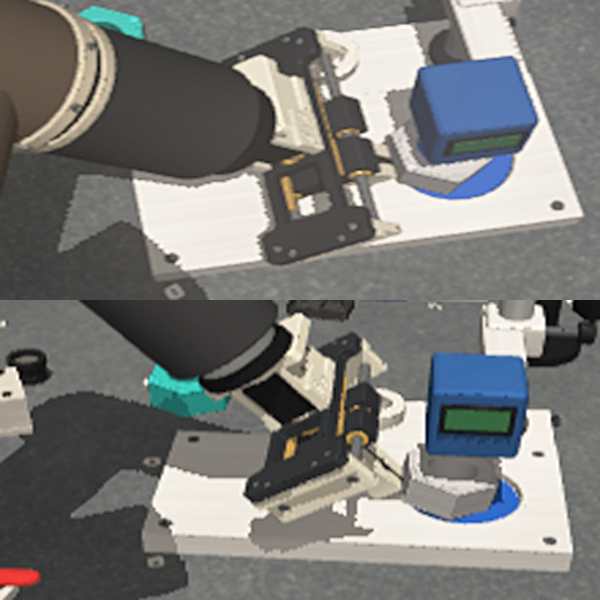

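Emit:
move_arm(deltas=[{"dp": [-2.8,1.2,-0.8],"rotation": [0,0,0]},{"dp": [-2.4,1.6,0],"rotation": [0,0,0]},{"dp": [-1.6,1.2,0],"rotation": [0,0,0]}])

```text
t: 8.13
eef_pos: [0.5847, -0.205, 0.0037]
ee_rot: [-1.568, 0.663, 1.374]
force: [-0.8, 1.3, -2.1]
width: 0.0005
```

```bash
python3 goal.py 0 24 3.5; python3 tip.py 8; python3 -c "
import cv2,numpy as np
a=cv2.imread('pics/top8.png')[150:310,190:430];b=cv2.imread('pics/side8.png')[160:300,200:420]
cv2.imwrite('pics/z9.png',np.vstack([cv2.resize(a,(600,300),interpolation=2),cv2.resize(b,(600,300),interpolation=2)]))"
```

```text
station x,y,z mm [-2.  23.6  3.7] F st [-1.   1.1 -2.1] q [ 0.29  0.56 -0.61  0.76 -0.91 -1.12] t 8.1333
dp tool mm [ 0.4 -0.1 -2. ] rot deg [-0.13  0.02  0.02]
top tip a min [-1.7  3.2  3.9] zmin [33.2 34.9] ymin [37.9 39. ] f [-7.6 10. ]
top nut-top [-32.4  24.1] [-17.3  39. ] 49.1
side tip a min [-5.2  1.3  2.9] zmin [30.1 32.6] ymin [35.7 38.3] f [-10.1  10.5]
side nut-top [-31.1  22.9] [-26.  37.] 49.3
```

View pics/z9.png

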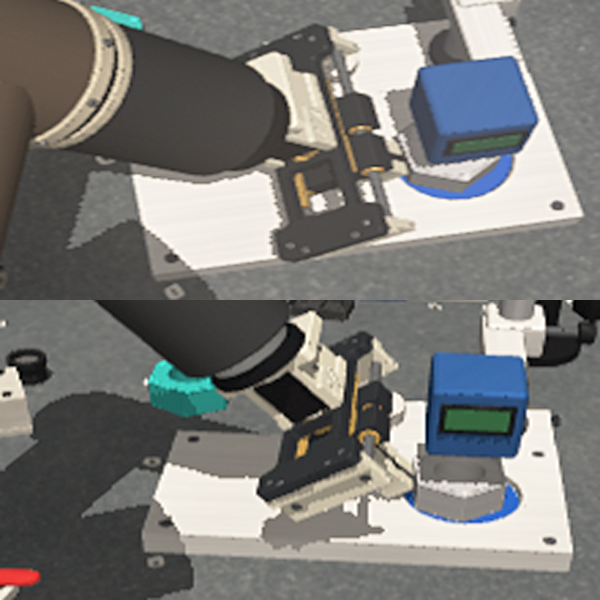

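```bash
cat > flat.py <<'E'
from meas import *
from goal import ex,ey,o
import sys
for n in('top','side'):
  d=dict(np.load(n+sys.argv[1]+'.npz'));W=cloud(d);Z=W[...,2]*1e3;l=W[...,:2]-o;x=l@ex*1e3;y=l@ey*1e3
  hsv=cv2.cvtColor(d['pixels'],cv2.COLOR_RGB2HSV)
  m=(Z>44)&(Z<62)&(np.hypot(x,y-4)<37)&(hsv[...,1]<22)
  A=np.c_[x[m],y[m],np.ones(m.sum())]
  c=np.linalg.lstsq(A,Z[m],rcond=None)[0]; r=Z[m]-A@c; k=abs(r)<1.5; c=np.linalg.lstsq(A[k],Z[m][k],rcond=None)[0]
  print(n,'tilt x,y deg',np.degrees(np.arctan(c[:2])).round(2),'z at centre',c[2].round(1),'n',k.sum(),m.sum(),'y',np.percentile(y[m][k],[1,99]).round(1),'x',np.percentile(x[m][k],[1,99]).round(1))
E
python3 flat.py 8; python3 flat.py 7
```

```text
top tilt x,y deg [ 1.13 -0.01] z at centre 49.3 n 249 393 y [-17.9  37.9] x [-32.   24.2]
side tilt x,y deg [ 0.36 -0.17] z at centre 49.2 n 279 410 y [-26.1  36.9] x [-31.3  22.5]
top tilt x,y deg [2.15 7.73] z at centre 51.3 n 209 360 y [-12.7  40.2] x [-32.5  22. ]
side tilt x,y deg [0.45 7.76] z at centre 51.0 n 150 415 y [-21.5  39.2] x [-33.   21.5]
```

Emit:
move_arm(deltas=[{"dp": [5,-4.5,0],"rotation": [0,0,0]},{"dp": [10,-10,0],"rotation": [0,0,0]},{"dp": [10,-15,0],"rotation": [0,0,0]},{"dp": [10,-20,0],"rotation": [0,0,0]},{"dp": [10,-30,0],"rotation": [0,0,0]}])

```text
t: 8.65
eef_pos: [0.5961, -0.1227, 0.0375]
ee_rot: [-1.558, 0.668, 1.372]
force: [1.2, -0.6, 0.8]
width: 0.0006
```

Emit:
move_arm(deltas=[{"dp": [10,-30,0],"rotation": [0,0,0]},{"dp": [10,-30,0],"rotation": [0,0,0]},{"dp": [10,-30,0],"rotation": [0,0,0]},{"dp": [0,0,0],"rotation": [0,0,0]},{"dp": [0,0,0],"rotation": [0,0,0]}])

```text
t: 9.07
eef_pos: [0.6162, -0.0284, 0.0949]
ee_rot: [-1.559, 0.664, 1.38]
force: [-0.4, 0.7, -0.8]
width: 0.0002
```

```bash
python3 goal.py 0 150 100; python3 tip.py 9; python3 flat.py 9;python3 -c "
from meas import *
from goal import ex,ey,o
for k in '09':
 for n in('top','side'):
  d=dict(np.load(n+k+'.npz'));W=cloud(d);Z=W[...,2]*1e3;l=W[...,:2]-o;x=l@ex*1e3;y=l@ey*1e3
  r=(abs(Z-42)<3)&(x>78)&(x<150)&(y>20)&(y<115); print(k,n,'ring',np.percentile(x[r],[1,50,99]).round(1),np.percentile(y[r],[1,50,99]).round(1))
"
```

```text
station x,y,z mm [ -5.7 202.9  94.9] F st [-0.5  0.6 -0.8] q [ 0.56  0.55 -0.31  0.48 -1.25 -1.04] t 9.0667
dp tool mm [-44.8  28.5  -5.7] rot deg [-0.47  0.27 -0.02]
top tip a min [2.  3.9 5.3] zmin [126.1 128. ] ymin [218.  218.6] f [-10.3  10. ]
top nut-top [-33.   24.1] [-18.6  37.5] 48.5
side tip a min [1.7 2.7 4.2] zmin [122.5 125.8] ymin [218.  218.8] f [-11.3  10.3]
side nut-top [-32.1  24. ] [-26.7  36.9] 49.2
top tilt x,y deg [ 0.74 -0.76] z at centre 48.8 n 264 388 y [-17.2  37.4] x [-33.   22.9]
side tilt x,y deg [0.13 0.05] z at centre 49.1 n 266 412 y [-27.8  36.9] x [-33.2  23.5]
0 top ring [ 90.1 114.3 139.7] [47.8 72.4 97.4]
0 side ring [ 90.2 113.8 141. ] [46.9 71.9 96.8]
9 top ring [ 89.6 114.3 139. ] [47.8 71.9 96.8]
9 side ring [ 89.9 112.9 140.1] [46.7 72.  97.1]
```

View pics/side9.png

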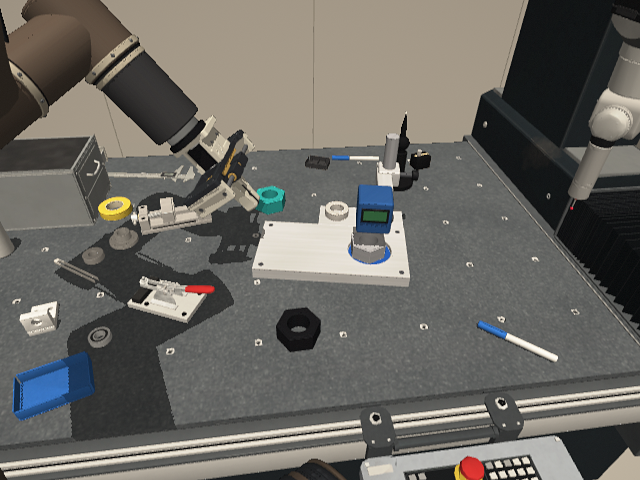

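View pics/top9.png

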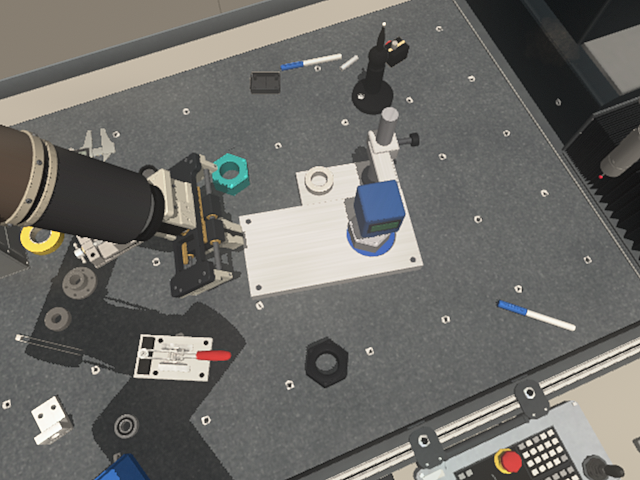

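```bash
python3 -c "
from station import arm
print(arm.job_done())"
```

```text
the job is handed in; nothing more can be done
None
```

The nut is seated flat in the nest under the gauge head, and I handed the job in with the hand drawn back clear. I pushed it along the plate with the shut fingers tilted about 38°. The last motion ended at about 9.1 s, well inside the 51 s limit.

**Last checks:**
- **Seating:** the nut's top measures about 49 mm above the granite in both views, which matches 15 + 34 mm. The fitted tilt is under 1° in both views (side view about 0.1°, top view about 0.7°). Just before it dropped in, the tilt was about 7.7°.
- **Setting ring:** it has not moved, to within about 1 mm. The black and turquoise look-alikes look unmoved in the final pictures.
- **Forces:** readings at the end of each move call stayed around 5 N or less. Every picture shows the gripper clear of the gauge head.

**Disagreement found:** the real fingertips sat about 37 mm short of the reported TCP along the tool axis. My first push therefore stopped just above the nut without touching it. I measured the offset in both views, corrected for it, and then pushed.

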